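# Free a seized jaw lock and clamp a vacuum flange

## Task

Clamp the steel blank flange in the blue bench fixture so that its sealing face can be cleaned: the black lock knob on the sliding jaw is seized, so grip it, break it loose with a short firm twist counter-clockwise and back it off about a quarter turn until it runs freely. Then slide the jaw up to the flange and push it home, feeling it seat snugly against both white rollers, with a light hand so as not to bruise it, and tighten the knob firmly again (without forcing it much tighter than it was) so that the jaw stays there pressing on the flange. Leave the gasket pack, hex key and spanner beside the fixture where they lie.

Things in the scene. Friction and masses are not known exactly. Their poses are not given: they have to be found in the camera images.
- fixture: Fixed aluminium base plate 116 x 290 x 10 mm with a steel slide way, 50 mm wide, top 22 mm above the worktop, along its y. Origin: centre of the underside; z up. +y runs from the blue locating block (two free-turning white nylon rollers, 18 mm thick, 60 mm apart, that stop and centre the flange; its place near the -y end differs by up to 16 mm from time to time) to the sliding jaw.
- jaw: Blue sliding jaw, block 68 (x) x 58 (y) x 24 mm, top 47 mm above the worktop. Origin: on the way's top under the block's middle; axes as the fixture's. It slides along the fixture's y only; -y closes it on the flange. Locked while the knob is tight; loose it slides with about 2 N. Pushing the flange over the way takes about 2 N more; the force rises further once both rollers stop it.
- jaw_face (a point): Centre of the front (-y) face of the white nylon pad on the jaw, 52 mm wide, 32.5 mm above the worktop. The pad is spring-backed: 5 N per mm, bottoming after 4 mm. 4 to 12 N between pad and flange holds it well; over 25 N bruises it.
- knob_grip (a point): Centre, half-way up, of the black fluted lock knob on the jaw, on its upright axis, 74 mm above the worktop. The knob is round, 39 mm across, 24 mm high, and can be gripped from above at any yaw (firmly, with 30 N or more, or it slips); its underside is 15 mm clear of the jaw's top, over a 20 mm hub.
- lock_knob (a joint): Angle of the lock knob in rad, growing as it is loosened (counter-clockwise from above). It starts within 0.1 of 0, seized: 0.2 to 0.6 N m breaks it loose; the torque falls off and from 0.5 on it turns freely (0.04 N m), up to 2.0. Turned back, it bites at about 0.4 and the torque grows with the angle: about 0.3 N m (near angle 0) locks it firmly; -0.45 would be too far.
- clamp_screw: Clamp screw inside the jaw that turns with the knob (12.6 mm per turn); its foot presses on the slide way while the knob is tight and so locks the jaw: about 50 to 65 N at the start, 0 when loose.
- flange_center (a point): Centre (half-way up) of the loose blank flange, a steel disc 70 mm across and 13 mm thick, 0.31 kg, lying flat on the way between the jaw and the rollers.
- cf_blank: The same blank flange; origin at the centre of its underside, z up.
- copper_gasket_pack: Stack of copper ring gaskets, 49 mm across, 10 mm high, beside the fixture on the robot's side. Bystander.
- hex_key: Black hex key, 84 mm long, beside the fixture on the robot's side. Bystander.
- spanner: Steel spanner, 150 mm long, beside the fixture on the far side. Bystander.
Not all that is in view belongs to the job. What is shaped like the cf_blank but red is not meant.

How it is judged (in metres and radians):
On the way, in this order (a step that is already met when the one before it is completed fails the run):
1. the lock knob is broken loose and backed off by at least 1 rad (value of joint lock_knob above 1 rad), for 0.2 s.
2. with the knob still loose, the jaw is slid up and presses the flange home against the rollers with at least 3.5 N (value of joint lock_knob above 0.5 rad and contact force between jaw and cf_blank above 3.5 N), for 0.2 s.
At the end, for the whole second after the job is handed in: The jaw is locked (the clamp screw presses on the way with more than 20 N) with its pad still pressing on the flange with more than 2 N; the flange lies flat (within 0.05 rad), centred on the way by the rollers within 2.5 mm, and everything is at rest (contact force between clamp_screw and fixture above 20 N and contact force between jaw and cf_blank above 2 N and x of flange_center in the frame of fixture between -0.0025 and 0.0025 m and angle between cf_blank's own z axis and vertical below 0.05 rad and linear speed of cf_blank below 0.01 m/s and velocity of joint lock_knob between -0.05 and 0.05 rad/s); the robot touches nothing.
It fails at once if the jaw presses on the flange with more than 25 N (contact force between jaw and cf_blank above 25 N).
It fails at once if the clamp screw is overtightened: more than 110 N on the way (contact force between clamp_screw and fixture above 110 N).
It fails at once if the gasket pack, hex key or spanner is moved by more than 15 mm (distance of any of copper_gasket_pack, hex_key, spanner from where it was at the start of the episode above 0.015 m).
It also fails if it takes over 51 s, if anything falls off the work surface, if the arm or the gripper's body presses on something with over 40 N, if the wrist force passes 120 N, or if a joint passes its speed limit or range.

## Robot

A 7-joint arm with a two-finger parallel gripper is mounted at the origin on a cart in front of the work surface, level with it; the furniture and walls round the work are solid. World frame = base frame: x ahead of the robot, y to its left, z up, the work surface at z = 0. Lengths are in mm, angles in rad, forces in N, time in s.
With the tool pointing down it reaches from about 400 to 875 mm from the base axis. Payload 4.4 kg.
Tool frame: the origin (TCP) lies at the very end of the fingers, on their centre line; the grasp point (between the pads) lies 19 mm behind it (grip_depth is the distance from the TCP to the grasp point, in mm); z points along the fingers, y is the direction in which the jaws open and shut (so a half turn about z gives the same grasp; the last joint's range is limited). The gripper opens to 85 mm and grips with 20 to 120 N. Pads are 22 mm wide; open, the fingers measure 114 mm over their backs; the gripper's body (76 mm by 85 mm) begins 54 mm behind the grasp point. The pads swing forward as they close: fully open they stand 13 mm farther back than shut.
Start: joints at [1.172, 0.628, 0.038, 1.517, -0.027, 0.996, -0.02], TCP at [212.377, -614.34, 231.313] pointing down, gripper open.
Joint ranges: [-3.06, 3.06], [-0.37, 2.12], [-1.25, 1.32], [0.18, 2.47], [-1.1, 4.24], [0.23, 1.98], [-2.94, 2.94]. Speed limits (rad/s): [2.57, 2.57, 3.14, 3.14, 3.14, 3.14, 3.14].

## Interface

Orientations are given as [roll, pitch, yaw] about the fixed x, y, z axes, in that order (R = Rz(yaw) Ry(pitch) Rx(roll)).
In Python, from cell import read_state, get_image, finish_job, recognise, outline_of, grip_depth gives the robot as it stands. The module is installed in compiled form; this text tells all that it offers.
- The arm moves only by the tool send_rows, never from a script. Its argument "rows" is a list of rows, each a list of 5 numbers: the gripper command: -1 is shut, 1 is fully open, values between are in proportion, then the shift along the tool's x, y, z in m, then the turn about the tool's z in rad. In form: [[claw, tx, ty, tz, roll], ...]. A call has 1 to 12 rows; each row shifts and turns the pose as measured when the row begins, along the tool's axes as they then stand; what a row does not reach is not made up. A row lasts 1/12 s, in which the tool goes at most 41.7 mm and 7.16 degrees, less where a joint would pass 70% of its speed; a pose out of reach is approached as far as the arm can. A call with a gripper value outside its range is refused whole. The fingers move at their own pace and stop on an object; the grip force is fixed at half the most. Time passes only in rows, so rows that do not move let the fingers close. It gives the time, the measured TCP pose, the force and the opening at its end, in the units of the state.
- read_state(): the state, without advancing time (a new reading comes with each control period).
- get_image(name): name is "scene" or "top"; returns a dict with "image" (384x512x3 uint8, blue, green, red), "z_map" (384x512 float32, mm along the optical axis (not along the pixel's ray), 0 where there is no reading), "K" (3x3 intrinsics, pixels), "dist" ([k1, k2, p1, p2, k3] as OpenCV has them; the pictures are not rectified), "R" (3x3) and "t" (3): a world point X has camera coordinates R X + t. Camera axes: x right, y down, z forward; pixel columns grow to the right and rows downward; lengths in mm; the calibration is good to about 2 mm. A picture is of the moment at which its call begins.
- finish_job(): hands the job in, once; it reports no verdict.
Trained networks look in a picture, given as the dict that the camera call returned (one of the last four; its "shot" number tells which), for a name from the list of things; names that differ only in an ending like _2 or _b are one class to them, and where a whole thing is asked for, a point or a joint stands for the part that bears it (a point fixed in the world has none). Each returns a list of dicts, best first, with "score" (0 to 1); they miss things now and then, are a little off and sometimes report something else, mostly with a low value. They report only what shows in the picture. A call takes as long as a camera call. They do not tell look-alikes from the thing itself.
- recognise(picture, query): "box" ([left, top, right, bottom] in pixels, round what is visible of it).
- outline_of(picture, query): "mask" (384x512 bool, what is visible of it) and "box" ([left, top, right, bottom] in pixels, round what is visible of it).
The state is a dict: "clock": time; "qpos": joint angles; "qd": joint speeds; "tau": joint torques, N m; "eef_pos": TCP position; "tool_rot": TCP orientation; "force": force on the tool from outside, world axes, zero at the start; "torque": the same for the moment, N m; "width": finger opening in mm.
Only numpy, scipy, OpenCV 4.12 (cv2) and the standard library are available. Lean on these libraries where they do the work, as an engineer would, in place of code of your own. Each camera call takes 0.05 s, during which the arm holds its last target.

## Working session

There is one attempt and no reset: what is moved stays moved. The work goes in short steps, Python scripts to look and compute and a tool call to move; the robot and the scene stay as the last step left them, time stands still between calls to the robot, and variables do not carry over. Pictures are saved under pics/ and viewed, and the job is handed in when it is done.

Besides the shell and the picture viewer there is one more tool, called as name([rows], argument=value, ...), one row to a line, values as JSON. send_rows: Moves the arm, as the interface text tells. Its arguments: {"type":"object","properties":{"rows":{"type":"array"}},"required":["rows"]}

```bash
mkdir -p pics
python3 - <<'E'
from cell import *
import cv2
s=read_state(); print({k:(v if not hasattr(v,'round') else v) for k,v in s.items()}, grip_depth)
for n in("scene","top"):
    p=get_image(n); cv2.imwrite(f"pics/{n}0.png",p["image"]); print(n,p["K"],p["dist"],p["R"],p["t"])
    for q in("fixture","jaw","lock_knob","cf_blank","copper_gasket_pack","hex_key","spanner"):
        print(q,[(round(float(d["score"]),2),[int(x) for x in d["box"]]) for d in recognise(p,q)])
E
```

```text
{'clock': 0.0, 'qpos': array([ 1.17218416,  0.62934576,  0.03846091,  1.51833333, -0.0270276 ,
        0.99629737, -0.01997557]), 'qd': array([-0.00169897,  0.00034884,  0.00163155,  0.00087465, -0.00022577,
       -0.0017953 , -0.0001803 ]), 'tau': array([-1.18997445e-04, -5.63407302e+01,  1.22630574e+00, -1.93448156e+01,
        1.09527324e-02,  1.03758374e-02, -3.51923589e-06]), 'eef_pos': array([ 212.18392303, -613.75165209,  230.40075251]), 'tool_rot': array([-3.13972726e+00,  1.18595704e-05,  3.32807032e-01]), 'force': array([-0.58162627,  0.00533246,  0.66940302]), 'torque': array([-0.00400004,  0.04724243, -0.00112588]), 'width': 85.23146537520545} 18.700000000000003
scene [[356.68775275   0.         255.79903507]
 [  0.         356.68775275 185.88213607]
 [  0.           0.           1.        ]] [0.03548719 0.         0.         0.         0.        ] [[ 0.77062623 -0.63702389  0.01832437]
 [-0.29042091 -0.37663453 -0.87966023]
 [ 0.56726617  0.67256746 -0.47524951]] [-372.10126387  244.20458594  574.30766389]
fixture [(0.62, [208, 164, 316, 250])]
jaw [(0.78, [226, 170, 25
[... 430 characters left out ...]
81.27421103 188.52812232]
 [  0.           0.           1.        ]] [-0.07204057  0.          0.          0.          0.        ] [[ 1.26406578e-03 -9.99794697e-01 -2.02229109e-02]
 [-9.96786023e-01  3.60113372e-04 -8.01092654e-02]
 [ 8.01001012e-02  2.02591784e-02 -9.96580925e-01]] [ 66.56696639 528.45311058 885.16811267]
fixture [(0.66, [211, 160, 332, 211])]
jaw [(0.79, [224, 169, 256, 201])]
lock_knob [(0.68, [220, 176, 240, 192])]
cf_blank [(0.84, [308, 253, 338, 284]), (0.65, [201, 117, 228, 145]), (0.63, [165, 149, 190, 180]), (0.57, [343, 222, 374, 253]), (0.55, [269, 172, 295, 196])]
copper_gasket_pack []
hex_key [(0.67, [234, 221, 269, 241])]
spanner [(0.53, [243, 139, 294, 158])]
```

Run:
```python
import cv2
for n,(l,t,r,b) in(("scene",(190,150,330,300)),("top",(150,110,390,290))):
    i=cv2.imread(f"pics/{n}0.png")[t:b,l:r]; f=min(800/(r-l),600/(b-t))
    cv2.imwrite(f"pics/{n}0c.png",cv2.resize(i,None,fx=f,fy=f,interpolation=cv2.INTER_CUBIC)); print(f)
```

```text
4.0
3.3333333333333335
```

View pics/scene0c.png

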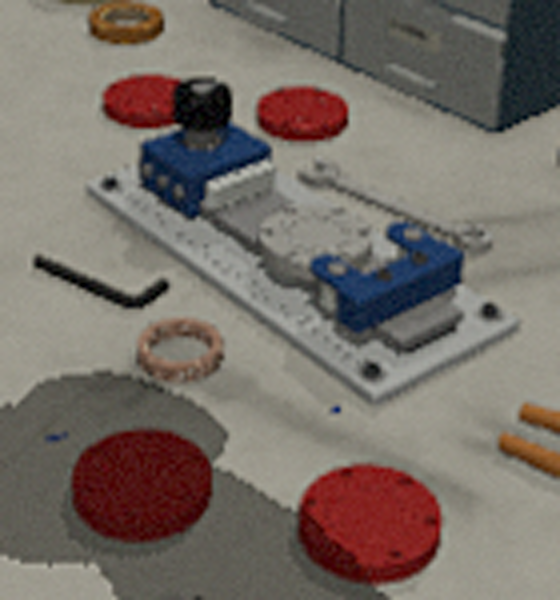

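View pics/top0c.png

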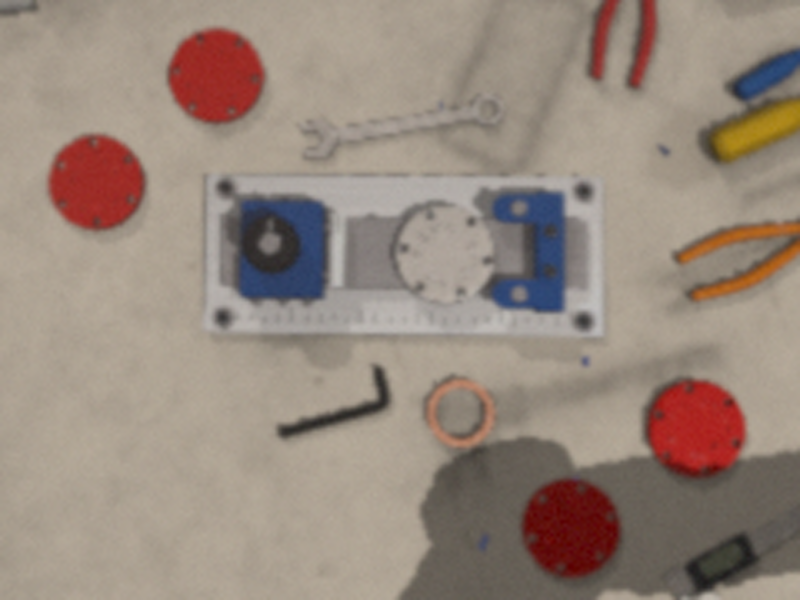

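View pics/scene0.png

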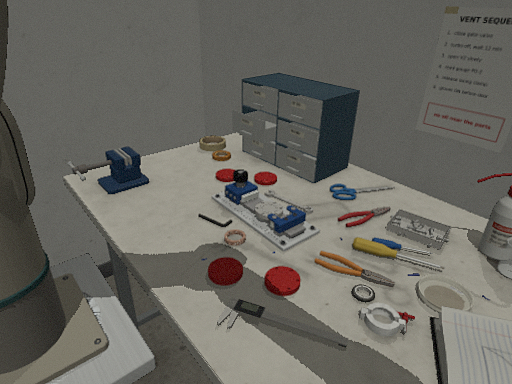

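The steel flange is at scene (269,210) / top (283,186). The look-alikes are the red discs at scene (226,174), (265,178), (226,270), (282,280), plus the copper ring at (235,238); I'm leaving all of those alone. The jaw with its black knob is at the left (+y) end of the top image, knob at about (231,183).

```bash
cat > h.py <<'E'
import numpy as np, cv2
from cell import *
def ray(p,uv):
    n=cv2.undistortPoints(np.array(uv,float).reshape(-1,1,2),p["K"],np.array(p["dist"],float))[:,0]
    d=np.c_[n,np.ones(len(n))]@p["R"]; c=-p["R"].T@p["t"]; return c,d
def onplane(p,uv,z):
    c,d=ray(p,uv); return c+d*((z-c[2])/d[:,2])[:,None]
def cloud(p,mask):
    v,u=np.nonzero(mask&(p["z_map"]>0)); z=p["z_map"][v,u]
    n=cv2.undistortPoints(np.c_[u,v].astype(float).reshape(-1,1,2),p["K"],np.array(p["dist"],float))[:,0]
    X=np.c_[n*z[:,None],z]; return (X-p["t"])@p["R"], np.c_[u,v]
E
python3 - <<'E'
from h import *
np.set_printoptions(precision=1,suppress=True)
for n in("top","scene"):
    p=get_image(n)
    for q in("lock_knob","jaw","fixture","cf_blank"):
        for d in outline_of(p,q):
            X,uv=cloud(p,d["mask"])
            if len(X)<10: continue
            zt=np.percentile(X[:,2],90)
            T=X[X[:,2]>zt-6]
            print(n,q,round(float(d["score"]),2),d["box"],len(X),"zmed/90",np.median(X[:,2]),zt,"top med",np.median(T,0),"ext",T.min(0)[:2],T.max(0)[:2])
            if q=="fixture":
                print(cv2.minAreaRect(X[(X[:,2]>5)&(X[:,2]<15)][:,:2].astype(np.float32)))
    if n=="top":
        # fixture plate corners from full pic: screws etc (crop/3.333+offset)
        c=np.array([[205,175],[603,177],[603,336],[203,336]])/3.3333+[150,110]
        print("corners",onplane(p,c,10))
        print("flange c",onplane(p,[[445/3.3333+150,252/3.3333+110]],35))
        print("rollers tops",onplane(p,np.array([[519,207],[519,294]])/3.3333+[150,110],45))
        print("knob",onplane(p,[[270/3.3333+150,242/3.3333+110]],86))
        print("padface",onplane(p,np.array([[345,222],[345,287]])/3.3333+[150,110],38))
E
```

```text
top lock_knob 0.51 [222.8, 177.2, 239.8, 191.3] 228 zmed/90 85.6360278459613 87.83683811989908 top med [535.8 130.5  85.7] ext [518.  112.8] [553.7 148.5]
top jaw 0.82 [220.5, 170.0, 255.4, 201.7] 911 zmed/90 46.602824066699476 86.18797059245779 top med [535.7 130.6  85.6] ext [518.  112.8] [556.  148.9]
top fixture 0.84 [213.4, 161.8, 332.2, 212.8] 4435 zmed/90 11.600803677294822 46.74958693260149 top med [535.1 122.9  47.1] ext [500.  -39.7] [574.3 156. ]
((535.778564453125, 40.78917694091797), (289.4430847167969, 116.09050750732422), 89.08723449707031)
top cf_blank 0.97 [343.0, 223.6, 372.0, 252.8] 707 zmed/90 12.463504499863054 14.831756607334999 top med [ 410.9 -167.7   12.7] ext [ 375.3 -202.1] [ 444.2 -131.9]
top cf_blank 0.95 [200.2, 120.8, 226.2, 146.3] 666 zmed/90 12.485219197470988 14.856424209883398 top med [667.8 180.1  12.9] ext [633.8 148.4] [703.4 212.9]
top cf_blank 0.94 [307.6, 250.6, 335.8, 285.7] 632 zmed/90 12.525265519874015 14.669663861255355 top med [340.3 -76.5  12.7] ext [ 307.1 -108.2] [373.3 -43.7]
top cf_blank 0.93 [270.9, 170.7, 297.2, 198.3] 617 zmed/90
[... 1189 characters left out ...]
op med [ 406.7 -170.    11.9] ext [ 374.5 -201.9] [ 444.1 -134.8]
scene cf_blank 0.81 [207.6, 256.8, 242.3, 283.7] 785 zmed/90 11.64091429841185 12.879744954514301 top med [337.2 -79.7  11.8] ext [ 304.9 -112.2] [374.8 -43.8]
scene cf_blank 0.75 [258.8, 206.6, 285.0, 218.8] 365 zmed/90 35.26736796991512 36.50142921677031 top med [532.7  13.3  35.4] ext [498.2 -20.7] [568.4  48. ]
scene cf_blank 0.49 [252.9, 170.4, 275.8, 184.8] 278 zmed/90 12.931470608992889 14.504890513558097 top med [666.1 176.6  13.3] ext [632.8 147.4] [702.  215.4]
scene cf_blank 0.47 [212.4, 166.2, 234.8, 181.7] 226 zmed/90 13.166612938290104 14.699137987280407 top med [580.2 268.5  13.5] ext [518.  137.4] [619.5 302.1]
```

Run:
```python
from h import *
np.set_printoptions(precision=0,suppress=True)
for n in("top","scene"):
    p=get_image(n); X,uv=cloud(p,np.ones((384,512),bool))
    m=(X[:,2]>95)&(X[:,0]>150)&(X[:,0]<720)&(abs(X[:,1])<750)
    T=X[m]
    h=np.unique(np.c_[np.round(T[:,:2]/60)*60],axis=0,return_counts=True)
    for a,c in zip(*h):
        if c>5: print(n,a,c,T[(abs(T[:,:2]-a)<30).all(1)][:,2].max())
```

```text
top [300. 420.] 13 96.40823330527726
top [720. 240.] 176 160.42282900977258
top [720. 300.] 392 162.3517460818231
top [720. 360.] 297 160.84233870672878
top [720. 420.] 21 156.78778163950562
scene [720. 240.] 168 159.89975434996217
scene [720. 300.] 284 159.77061628078087
scene [720. 360.] 229 160.61273093193074
scene [720. 420.] 21 157.2809061069698
```

send_rows([
  [1,0.0115,-0.0125,0,0],
  [1,0.023,-0.025,0,0],
  [1,0.023,-0.025,0,0],
  [1,0.023,-0.025,0,0],
])

```text
clock: 1.73
eef_pos: [255.0, -510.4, 230.0]
tool_rot: [3.135, 0.005, 0.32]
force: [1.0, 0.0, -0.4]
width: 85.5
```

send_rows([
  [1,0.0237,-0.0257,0,0],
  [1,0.0237,-0.0257,0,0],
  [1,0.0237,-0.0257,0,0],
  [1,0.0237,-0.0257,0,0],
  [1,0.0237,-0.0257,0,0],
  [1,0.0237,-0.0257,0,0],
  [1,0.0237,-0.0257,0,0],
  [1,0.0237,-0.0257,0,0],
  [1,0.0237,-0.0257,0,0],
  [1,0.0237,-0.0257,0,0],
  [1,0.0237,-0.0257,0,0],
  [1,0.0237,-0.0257,0,0],
])

```text
clock: 2.73
eef_pos: [435.1, -111.3, 229.1]
tool_rot: [3.128, -0.0, 0.314]
force: [0.3, 0.5, -0.6]
width: 85.5
```

send_rows([
  [1,0.0244,-0.0284,0,0],
  [1,0.0244,-0.0284,0,0],
  [1,0.0244,-0.0284,0,0],
  [1,0.0244,-0.0284,0,0],
  [1,0.0244,-0.0284,0,0],
  [1,0.0244,-0.0284,0,0],
  [1,0.0244,-0.0284,0,0],
  [1,0,0,0.02,-0.12],
  [1,0,0,0.02,-0.12],
  [1,0,0,0.02,-0.12],
  [1,0,0,0.01,-0.12],
  [1,0,0,0,-0.12],
])

```text
clock: 3.73
eef_pos: [546.2, 160.2, 157.6]
tool_rot: [3.124, -0.009, 0.939]
force: [0.1, -0.4, 0.5]
width: 85.4
```

send_rows([
  [1,0,0,0,-0.12],
  [1,0,0,0,-0.12],
  [1,0,0,0,-0.12],
  [1,0,0,0,-0.12],
  [1,0,0,0,-0.12],
  [1,0,0,0,0],
])

```text
clock: 4.23
eef_pos: [545.9, 160.0, 155.9]
tool_rot: [3.124, 0.003, 1.566]
force: [0.2, 0.2, -0.6]
width: 85.6
```

```bash
cat > go.py <<'E'
from h import *
import sys
from scipy.spatial.transform import Rotation as Ro
s=read_state(); tgt=np.array([float(a) for a in sys.argv[1:4]])
R=Ro.from_euler('xyz',s["tool_rot"]).as_matrix()
print(s["clock"],s["eef_pos"].round(1),s["tool_rot"].round(3),"F",s["force"].round(2),"T",s["torque"].round(3),"q",s["qpos"].round(2),round(s["width"],1))
print("tool shift mm",(R.T@(tgt-s["eef_pos"])).round(2), "tool z",R[:,2].round(3))
E
python3 go.py 536 130.5 150
```

```text
4.2333 [545.9 160.  155.9] [3.124e+00 3.000e-03 1.566e+00] F [ 0.22  0.18 -0.59] T [-0.027  0.046  0.004] q [-0.09  0.63 -0.39  1.83  0.35  0.74 -0.67] 85.6
tool shift mm [-29.57  -9.87   5.79] tool z [ 0.017 -0.003 -1.   ]
```

send_rows([
  [1,-0.015,-0.005,0.005,0],
  [1,-0.0146,-0.005,0.01,0],
  [1,0,0,0.02,0],
  [1,0,0,0.02,0],
  [1,0,0,0,0],
])

```text
clock: 4.65
eef_pos: [539.1, 129.4, 101.1]
tool_rot: [3.118, 0.001, 1.547]
force: [-0.4, -0.5, -0.3]
width: 85.3
```

```bash
python3 go.py 536 130.5 54
python3 - <<'E'
from h import *
a=[get_image(n)["image"] for n in("scene","top")]
c=[cv2.resize(a[0][110:230,170:300],(390,360)),cv2.resize(a[1][130:250,175:305],(390,360))]
cv2.imwrite("pics/a1.png",np.hstack(c))
E
```

```text
4.65 [539.1 129.4 101.1] [3.118e+00 1.000e-03 1.547e+00] F [-0.38 -0.48 -0.3 ] T [-0.027  0.064  0.008] q [-0.07  0.68 -0.33  1.92  0.4   0.58 -0.7 ] 85.3
tool shift mm [ 1.08 -4.23 47.02] tool z [ 0.023 -0.002 -1.   ]
```

View pics/a1.png

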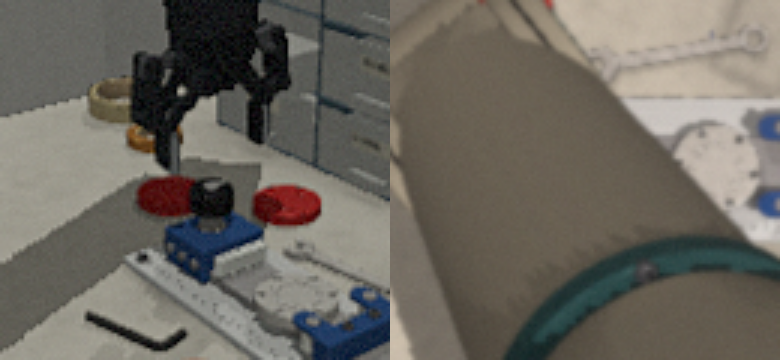

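The left half (scene) shows the open fingers straddling the black knob, which is at about (211,205). The right half (top) is blocked by the arm. Next I go down.

send_rows([
  [1,0.0005,-0.002,0.015,0],
  [1,0.0005,-0.002,0.016,0],
  [1,0,0,0.016,0],
  [1,0,0,0,0],
])

```text
clock: 5.08
eef_pos: [543.3, 135.1, 61.4]
tool_rot: [3.103, -0.005, 1.545]
force: [0.2, -0.5, -0.2]
width: 85.5
```

```bash
python3 go.py 536 130.5 54
```

```text
5.0833 [543.3 135.1  61.4] [ 3.103 -0.005  1.545] F [ 0.23 -0.46 -0.16] T [-0.039  0.083 -0.011] q [-0.11  0.75 -0.28  1.94  0.44  0.48 -0.74] 85.5
tool shift mm [-4.79 -7.48  7.06] tool z [ 0.039  0.004 -0.999]
```

send_rows([
  [1,-0.0025,-0.004,0.003,0],
  [1,-0.0025,-0.004,0.003,0],
  [1,0,0,0,0],
])

```text
clock: 5.33
eef_pos: [536.9, 131.6, 58.0]
tool_rot: [3.098, -0.007, 1.544]
force: [-0.8, -0.3, -0.6]
width: 85.6
```

```bash
python3 go.py 536 130.5 54
```

```text
5.3333 [536.9 131.6  58. ] [ 3.098 -0.007  1.544] F [-0.75 -0.33 -0.61] T [-0.036  0.101 -0.074] q [-0.12  0.74 -0.27  1.96  0.45  0.45 -0.75] 85.6
tool shift mm [-1.12 -1.08  3.9 ] tool z [ 0.044  0.006 -0.999]
```

send_rows([
  [1,-0.001,-0.001,0.003,0],
  [1,0,0,0,0],
])

```text
clock: 5.5
eef_pos: [536.6, 130.6, 56.4]
tool_rot: [3.096, -0.008, 1.543]
force: [-0.5, 0.8, -0.6]
width: 85.2
```

send_rows([
  [-1,0,0,0,0],
  [-1,0,0,0,0],
  [-1,0,0,0,0],
  [-1,0,0,0,0],
  [-1,0,0,0,0],
  [-1,0,0,0,0],
  [-1,0,0,0,0],
  [-1,0,0,0,0],
])

```text
clock: 6.17
eef_pos: [537.5, 130.6, 58.0]
tool_rot: [3.094, -0.008, 1.542]
force: [0.3, -0.0, 2.1]
width: 37.6
```

```bash
python3 go.py 536 130.5 54
```

```text
6.1667 [537.5 130.6  58. ] [ 3.094 -0.008  1.542] F [ 0.3  -0.02  2.13] T [-0.054  0.393  0.048] q [-0.12  0.74 -0.27  1.97  0.45  0.44 -0.75] 37.6
tool shift mm [-0.19 -1.72  3.95] tool z [ 0.048  0.007 -0.999]
```

send_rows([
  [-1,0,0,0,-0.08],
  [-1,0,0,0,-0.12],
  [-1,0,0,0,-0.12],
])

```text
clock: 6.42
eef_pos: [538.0, 130.8, 57.9]
tool_rot: [3.093, 0.008, 1.868]
force: [0.4, 0.0, -1.8]
width: 37.5
```

```bash
python3 go.py 536 130.5 58
```

```text
6.4167 [538.  130.8  57.9] [3.093 0.008 1.868] F [ 0.38  0.01 -1.78] T [ 0.175  0.355 -0.223] q [-0.06  0.75 -0.35  1.96  0.57  0.47 -0.53] 37.5
tool shift mm [ 0.3  -1.96 -0.24] tool z [ 0.048  0.007 -0.999]
```

send_rows([
  [-1,0,0,0,-0.12],
  [-1,0,0,0,-0.12],
  [-1,0,0,0,-0.12],
  [-1,0,0,0,-0.12],
  [-1,0,0,0,-0.12],
])

```text
clock: 6.83
eef_pos: [538.7, 131.6, 57.7]
tool_rot: [3.105, 0.034, 2.493]
force: [-0.3, 0.1, -0.3]
width: 37.7
```

```bash
python3 go.py 536 130.5 58
```

```text
6.8333 [538.7 131.6  57.7] [3.105 0.034 2.493] F [-0.29  0.09 -0.26] T [ 0.4    0.44  -0.124] q [ 0.04  0.78 -0.52  1.96  0.76  0.54 -0.08] 37.7
tool shift mm [ 1.47 -2.49 -0.41] tool z [ 0.049  0.009 -0.999]
```

send_rows([
  [-1,0,0,0,-0.12],
  [-1,0,0,0,-0.12],
  [-1,0,0,0,-0.12],
  [-1,0,0,0,-0.12],
  [-1,0,0,0,0],
  [-1,0,0,0,0],
  [-1,0,0,0,0],
])

```text
clock: 7.42
eef_pos: [539.0, 132.2, 57.8]
tool_rot: [3.122, 0.047, 2.989]
force: [0.2, 0.1, 0.9]
width: 37.5
```

```bash
python3 go.py 536 130.5 58;  python3 - <<'E'
from h import *
a=[get_image(n)["image"] for n in("scene","top")]
c=[cv2.resize(a[0][130:250,190:320],(520,480))]
cv2.imwrite("pics/a2.png",np.hstack(c))
E
```

```text
7.4167 [539.  132.2  57.8] [3.122 0.047 2.989] F [0.19 0.06 0.86] T [ 0.156  0.438 -0.003] q [ 0.12  0.82 -0.65  1.96  0.88  0.61  0.31] 37.5
tool shift mm [ 2.64 -2.12 -0.41] tool z [ 0.049  0.013 -0.999]
```

View pics/a2.png

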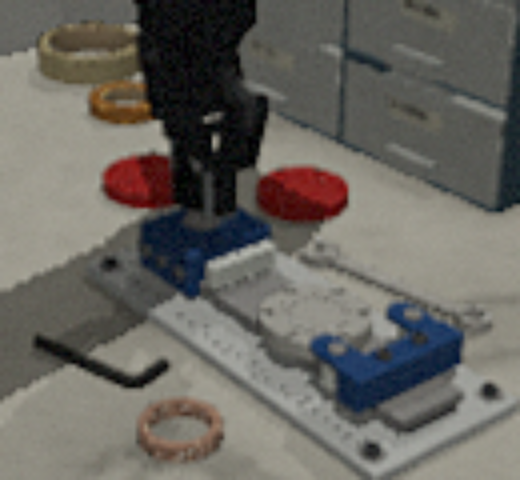

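The view shows the fingers closed on the knob; flange, gasket and hex key haven't moved. The torque dropped from −0.22 to about 0, so the knob is loose. Next I slide the jaw.

send_rows([
  [-1,-0.0005,-0.003,0,0],
  [-1,-0.0007,-0.005,0,0],
  [-1,-0.0007,-0.005,0,0],
  [-1,-0.0007,-0.005,0,0],
  [-1,0,0,0,0],
])

```text
clock: 7.93
eef_pos: [538.7, 115.0, 57.7]
tool_rot: [3.119, 0.047, 2.989]
force: [-1.0, -0.4, 1.0]
width: 37.3
```

```bash
python3 go.py 539 100 58
```

```text
7.9333 [538.7 115.   57.7] [3.119 0.047 2.989] F [-0.97 -0.45  1.01] T [-0.118  0.475  0.106] q [ 0.15  0.81 -0.65  1.97  0.88  0.6   0.33] 37.3
tool shift mm [ -2.54 -14.82  -0.48] tool z [ 0.05   0.015 -0.999]
```

send_rows([
  [-1,-0.0007,-0.005,0,0],
  [-1,-0.0007,-0.005,0,0],
  [-1,-0.0003,-0.002,0,0],
])

```text
clock: 8.18
eef_pos: [538.6, 102.3, 57.7]
tool_rot: [3.118, 0.048, 2.989]
force: [-0.1, 1.9, 3.0]
width: 37.0
```

```bash
python3 go.py 539 97 58
```

```text
8.1833 [538.6 102.3  57.7] [3.118 0.048 2.989] F [-0.06  1.92  2.98] T [0.328 0.428 0.078] q [ 0.18  0.81 -0.65  1.98  0.89  0.6   0.35] 37.0
tool shift mm [-1.21 -5.18 -0.34] tool z [ 0.051  0.016 -0.999]
```

send_rows([
  [-1,-0.0003,-0.002,0,0],
  [-1,-0.0003,-0.002,0,0],
])

```text
clock: 8.35
eef_pos: [538.6, 97.4, 57.7]
tool_rot: [3.118, 0.048, 2.989]
force: [-0.9, 0.8, 1.4]
width: 37.0
```

send_rows([
  [-1,-0.0003,-0.002,0,0],
  [-1,-0.0003,-0.002,0,0],
])

```text
clock: 8.52
eef_pos: [538.5, 94.0, 57.7]
tool_rot: [3.116, 0.048, 2.989]
force: [0.2, 3.2, 1.2]
width: 37.1
```

send_rows([
  [-1,-0.0003,-0.002,0,0],
])

```text
clock: 8.6
eef_pos: [538.5, 92.7, 57.8]
tool_rot: [3.114, 0.048, 2.989]
force: [-0.1, 4.6, 1.9]
width: 37.8
```

send_rows([
  [-1,-0.0003,-0.002,0,0],
])

```text
clock: 8.68
eef_pos: [538.5, 91.3, 57.7]
tool_rot: [3.113, 0.048, 2.99]
force: [-0.9, 4.0, 0.5]
width: 37.3
```

send_rows([
  [-1,-0.0003,-0.002,0,0],
])

```text
clock: 8.77
eef_pos: [538.5, 89.7, 57.8]
tool_rot: [3.112, 0.048, 2.99]
force: [-0.6, 4.7, 1.2]
width: 37.2
```

send_rows([
  [-1,-0.0003,-0.002,0,0],
])

```text
clock: 8.85
eef_pos: [538.5, 88.0, 57.8]
tool_rot: [3.112, 0.048, 2.991]
force: [-0.1, 3.4, 2.5]
width: 37.8
```

```bash
python3 go.py 539 97 58
python3 - <<'E'
from h import *
a=[get_image(n)["image"] for n in("scene","top")]
c=[cv2.resize(a[0][130:250,190:320],(520,480)),]
cv2.imwrite("pics/a3.png",np.hstack(c))
E
```

```text
8.85 [538.5  88.   57.8] [3.112 0.048 2.991] F [-0.09  3.41  2.47] T [ 0.74   0.552 -0.01 ] q [ 0.21  0.81 -0.65  1.99  0.89  0.59  0.38] 37.8
tool shift mm [ 0.82  8.94 -0.02] tool z [ 0.051  0.022 -0.998]
```

View pics/a3.png

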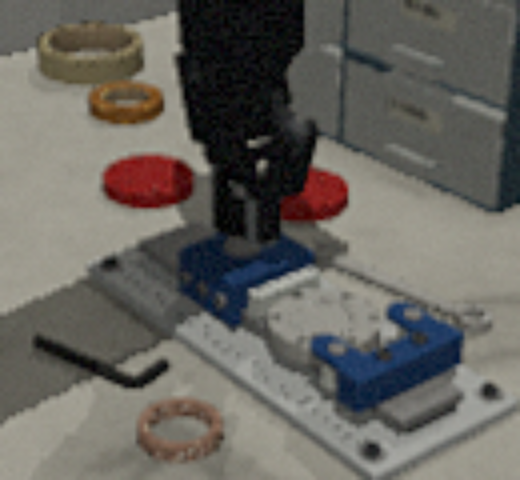

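The pad at (285,282) is touching the flange, and the flange is just short of the rollers. I continue gently.

send_rows([
  [-1,-0.0003,-0.002,0,0],
])

```text
clock: 9.03
eef_pos: [538.4, 85.8, 57.8]
tool_rot: [3.112, 0.048, 2.991]
force: [-1.2, 4.4, 1.5]
width: 37.4
```

send_rows([
  [-1,-0.0003,-0.002,0,0],
])

```text
clock: 9.12
eef_pos: [538.4, 83.8, 57.7]
tool_rot: [3.112, 0.048, 2.991]
force: [-0.6, 3.0, 2.0]
width: 37.1
```

send_rows([
  [-1,-0.0003,-0.002,0,0],
])

```text
clock: 9.2
eef_pos: [538.4, 81.9, 57.7]
tool_rot: [3.112, 0.048, 2.991]
force: [-1.0, 4.2, 1.9]
width: 37.4
```

send_rows([
  [-1,-0.0003,-0.002,0,0],
])

```text
clock: 9.28
eef_pos: [538.4, 79.8, 57.7]
tool_rot: [3.112, 0.048, 2.991]
force: [-0.2, 4.3, 1.9]
width: 37.9
```

send_rows([
  [-1,-0.0003,-0.002,0,0],
])

```text
clock: 9.37
eef_pos: [538.3, 77.6, 57.7]
tool_rot: [3.112, 0.048, 2.992]
force: [-1.0, 3.4, 3.3]
width: 37.3
```

send_rows([
  [-1,-0.0002,-0.0012,0,0],
])

```text
clock: 9.45
eef_pos: [538.3, 76.6, 57.7]
tool_rot: [3.111, 0.048, 2.992]
force: [-0.8, 6.8, 0.9]
width: 37.4
```

send_rows([
  [-1,-0.0002,-0.0012,0,0],
])

```text
clock: 9.53
eef_pos: [538.3, 75.9, 57.8]
tool_rot: [3.109, 0.048, 2.992]
force: [-1.1, 5.5, 1.0]
width: 37.3
```

send_rows([
  [-1,-0.0002,-0.0012,0,0],
])

```text
clock: 9.62
eef_pos: [538.3, 75.7, 57.8]
tool_rot: [3.107, 0.048, 2.992]
force: [-1.3, 7.7, 0.1]
width: 37.3
```

send_rows([
  [-1,-0.0002,-0.0012,0,0],
])

```text
clock: 9.7
eef_pos: [538.3, 75.7, 57.7]
tool_rot: [3.105, 0.048, 2.993]
force: [-0.6, 7.2, 0.1]
width: 37.1
```

send_rows([
  [-1,-0.0002,-0.0012,0,0],
])

```text
clock: 9.78
eef_pos: [538.4, 75.7, 57.8]
tool_rot: [3.103, 0.048, 2.994]
force: [-0.6, 7.4, 0.1]
width: 37.6
```

send_rows([
  [-1,-0.0002,-0.0012,0,0],
])

```text
clock: 9.87
eef_pos: [538.3, 75.7, 57.8]
tool_rot: [3.101, 0.047, 2.995]
force: [-0.2, 7.3, 1.2]
width: 37.5
```

send_rows([
  [-1,-0.0003,-0.0018,0,0],
])

```text
clock: 9.95
eef_pos: [538.3, 75.5, 57.8]
tool_rot: [3.098, 0.047, 2.996]
force: [-0.4, 8.5, 0.4]
width: 37.4
```

send_rows([
  [-1,-0.0003,-0.0018,0,0],
  [-1,-0.0003,-0.0018,0,0],
])

```text
clock: 10.12
eef_pos: [538.3, 75.4, 57.8]
tool_rot: [3.093, 0.047, 2.999]
force: [0.5, 9.0, -1.0]
width: 37.3
```

```bash
python3 go.py 539 75 58
python3 - <<'E'
from h import *
p=get_image("top"); q=get_image("scene")
cv2.imwrite("pics/a4.png",np.hstack([cv2.resize(p["image"][150:230,200:340],(420,240)),cv2.resize(q["image"][170:250,210:330],(360,240))]))
E
```

```text
10.1167 [538.3  75.4  57.8] [3.093 0.047 2.999] F [ 0.45  8.99 -0.98] T [ 1.093  0.598 -0.   ] q [ 0.26  0.81 -0.66  2.    0.89  0.57  0.42] 37.3
tool shift mm [-0.72 -0.34 -0.2 ] tool z [ 0.054  0.042 -0.998]
```

View pics/a4.png

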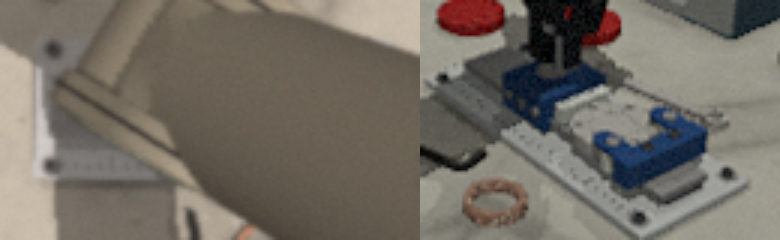

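The flange is up against both roller lugs in the scene view. I check its centring numerically.

Run:
```python
from h import *
from scipy.optimize import least_squares
p=get_image("scene")
for d in outline_of(p,"cf_blank"):
    X,uv=cloud(p,d["mask"]); T=X[(X[:,2]>31)&(X[:,2]<40)]
    if len(T)<100 or not 450<np.median(T[:,0])<600: continue
    print(d["score"],len(T),np.median(T,0).round(1),"x",np.percentile(T[:,0],[1,99]).round(1),"y",np.percentile(T[:,1],[1,99]).round(1))
X,uv=cloud(p,np.ones((384,512),bool))
T=X[(X[:,2]>33)&(X[:,2]<37.5)&(abs(X[:,0]-535)<45)&(abs(X[:,1]-0)<60)]
print(len(T),T.mean(0).round(1),np.percentile(T[:,0],[1,99]).round(1),np.percentile(T[:,1],[1,99]).round(1))
```

```text
0.89 288 [ 5.366e+02 -1.000e-01  3.540e+01] x [500.9 565.5] y [-33.7  29.1]
0.51 121 [509.5  44.8  35.5] x [498.  567.2] y [28.6 99.9]
334 [534.1   0.6  35.4] [492.9 567.4] [-51.2  46.7]
```

send_rows([
  [-1,-0.0003,-0.0018,0,0.06],
  [-1,-0.0004,-0.0018,0,0.1],
  [-1,-0.0006,-0.0017,0,0.1],
])

```text
clock: 10.57
eef_pos: [538.2, 74.8, 57.8]
tool_rot: [3.075, 0.031, 2.737]
force: [-1.0, 8.0, 0.0]
width: 37.6
```

```bash
python3 go.py 538.3 75.4 58
```

```text
10.5667 [538.2  74.8  57.8] [3.075 0.031 2.737] F [-0.97  8.    0.01] T [0.721 0.795 0.198] q [ 0.23  0.79 -0.61  2.    0.83  0.53  0.22] 37.6
tool shift mm [ 0.1   0.57 -0.2 ] tool z [ 0.054  0.049 -0.997]
```

send_rows([
  [-1,-0.0007,-0.0017,0,0.12],
  [-1,-0.0009,-0.0016,0,0.12],
  [-1,-0.0011,-0.0014,0,0.12],
])

```text
clock: 10.82
eef_pos: [537.7, 74.4, 57.7]
tool_rot: [3.064, 0.0, 2.368]
force: [0.2, 9.2, 0.5]
width: 37.4
```

```bash
python3 go.py 538.3 75.4 58
```

```text
10.8167 [537.7  74.4  57.7] [3.064 0.    2.368] F [0.2  9.21 0.46] T [0.601 1.084 0.182] q [ 0.18  0.77 -0.52  2.    0.72  0.48 -0.05] 37.4
tool shift mm [ 0.28  1.17 -0.17] tool z [ 0.054  0.055 -0.997]
```

send_rows([
  [-1,-0.0013,-0.0013,0,0.12],
  [-1,-0.0014,-0.0011,0,0.12],
  [-1,-0.0015,-0.0009,0,0.12],
])

```text
clock: 11.07
eef_pos: [537.2, 73.7, 57.7]
tool_rot: [3.068, -0.032, 1.999]
force: [2.8, 10.8, -9.3]
width: 37.3
```

```bash
python3 go.py 538.3 75.4 58
```

```text
11.0667 [537.2  73.7  57.7] [ 3.068 -0.032  1.999] F [ 2.78 10.84 -9.34] T [1.078 0.581 0.303] q [ 0.13  0.75 -0.43  2.    0.6   0.43 -0.31] 37.3
tool shift mm [ 1.08  1.67 -0.14] tool z [ 0.054  0.06  -0.997]
```

send_rows([
  [-1,-0.0013,-0.0006,0,0.1],
])

```text
clock: 11.15
eef_pos: [537.2, 73.8, 57.6]
tool_rot: [3.071, -0.041, 1.897]
force: [1.6, 7.4, 1.0]
width: 37.0
```

```bash
python3 go.py 538.3 75.4 58
```

```text
11.15 [537.2  73.8  57.6] [ 3.071 -0.041  1.897] F [1.62 7.42 0.98] T [0.609 0.913 0.353] q [ 0.11  0.75 -0.4   2.01  0.56  0.42 -0.38] 37.0
tool shift mm [ 1.2   1.63 -0.26] tool z [ 0.054  0.061 -0.997]
```

send_rows([
  [-1,-0.0013,-0.0005,0,0.1],
])

```text
clock: 11.23
eef_pos: [537.1, 73.6, 57.6]
tool_rot: [3.076, -0.049, 1.795]
force: [0.1, 6.8, 3.1]
width: 37.4
```

```bash
python3 go.py 538.3 75.4 58
```

```text
11.2333 [537.1  73.6  57.6] [ 3.076 -0.049  1.795] F [0.12 6.75 3.1 ] T [0.654 0.875 0.464] q [ 0.1   0.75 -0.38  2.01  0.53  0.41 -0.44] 37.4
tool shift mm [ 1.52  1.6  -0.21] tool z [ 0.053  0.062 -0.997]
```

send_rows([
  [-1,-0.0013,-0.0003,0,0],
])

```text
clock: 11.32
eef_pos: [537.0, 73.6, 57.6]
tool_rot: [3.076, -0.05, 1.793]
force: [1.7, 8.4, -0.1]
width: 37.7
```

```bash
python3 go.py 538.3 75.4 58
```

```text
11.3167 [537.   73.6  57.6] [ 3.076 -0.05   1.793] F [ 1.74  8.44 -0.12] T [0.935 0.88  0.032] q [ 0.1   0.75 -0.38  2.01  0.53  0.41 -0.44] 37.7
tool shift mm [ 1.5   1.64 -0.2 ] tool z [ 0.053  0.063 -0.997]
```

send_rows([
  [-1,-0.0013,-0.0003,0,0.06],
])

```text
clock: 11.4
eef_pos: [537.0, 73.6, 57.6]
tool_rot: [3.079, -0.054, 1.735]
force: [0.2, 7.6, 0.1]
width: 38.0
```

```bash
python3 go.py 538.3 75.4 58
```

```text
11.4 [537.   73.6  57.6] [ 3.079 -0.054  1.735] F [0.18 7.59 0.09] T [0.737 0.778 0.511] q [ 0.09  0.74 -0.37  2.01  0.51  0.41 -0.48] 38.0
tool shift mm [ 1.6   1.58 -0.18] tool z [ 0.053  0.064 -0.997]
```

send_rows([
  [-1,-0.0012,-0.0002,0,0.03],
])

```text
clock: 11.48
eef_pos: [537.0, 73.6, 57.7]
tool_rot: [3.08, -0.057, 1.706]
force: [1.4, 7.0, 0.5]
width: 37.5
```

```bash
python3 go.py 538.3 75.4 58
```

```text
11.4833 [537.   73.6  57.7] [ 3.08  -0.057  1.706] F [1.36 7.03 0.55] T [0.637 0.705 0.544] q [ 0.09  0.74 -0.36  2.01  0.49  0.4  -0.5 ] 37.5
tool shift mm [ 1.64  1.53 -0.15] tool z [ 0.053  0.065 -0.996]
```

send_rows([
  [-1,-0.0012,-0.0002,0,0.03],
])

```text
clock: 11.57
eef_pos: [537.0, 73.7, 57.7]
tool_rot: [3.082, -0.059, 1.679]
force: [1.6, 10.9, -3.5]
width: 37.2
```

```bash
python3 go.py 538.3 75.4 58
```

```text
11.5667 [537.   73.7  57.7] [ 3.082 -0.059  1.679] F [ 1.6 10.9 -3.5] T [1.826 0.626 0.335] q [ 0.08  0.74 -0.36  2.01  0.48  0.4  -0.52] 37.2
tool shift mm [ 1.61  1.48 -0.16] tool z [ 0.053  0.065 -0.996]
```

send_rows([
  [-1,-0.0012,-0.0002,0,0.04],
])

```text
clock: 11.65
eef_pos: [537.0, 73.9, 57.6]
tool_rot: [3.084, -0.063, 1.641]
force: [1.6, 6.1, 0.8]
width: 37.4
```

```bash
python3 go.py 538.3 75.4 58
```

```text
11.65 [537.   73.9  57.6] [ 3.084 -0.063  1.641] F [1.65 6.14 0.79] T [0.83  0.433 0.185] q [ 0.08  0.74 -0.35  2.01  0.47  0.4  -0.54] 37.4
tool shift mm [ 1.46  1.42 -0.21] tool z [ 0.053  0.067 -0.996]
```

send_rows([
  [-1,-0.0008,0,0,0.04],
])

```text
clock: 11.73
eef_pos: [537.0, 73.8, 57.6]
tool_rot: [3.086, -0.065, 1.603]
force: [-0.9, 4.8, 2.0]
width: 37.4
```

```bash
python3 go.py 538.3 75.4 58
```

```text
11.7333 [537.   73.8  57.6] [ 3.086 -0.065  1.603] F [-0.89  4.83  2.  ] T [0.546 0.579 0.566] q [ 0.07  0.74 -0.34  2.01  0.45  0.4  -0.56] 37.4
tool shift mm [ 1.55  1.34 -0.18] tool z [ 0.053  0.067 -0.996]
```

send_rows([
  [-1,0,0,0,0.03],
  [-1,0,0,0,0],
])

```text
clock: 11.9
eef_pos: [537.0, 74.0, 57.7]
tool_rot: [3.089, -0.066, 1.575]
force: [-0.5, 4.3, 0.0]
width: 37.3
```

```bash
python3 go.py 538.3 75.4 58
```

```text
11.9 [537.   74.   57.7] [ 3.089 -0.066  1.575] F [-0.46  4.31  0.03] T [0.424 0.465 0.294] q [ 0.07  0.74 -0.33  2.01  0.44  0.39 -0.58] 37.3
tool shift mm [ 1.43  1.33 -0.16] tool z [ 0.053  0.066 -0.996]
```

send_rows([
  [-1,0,0,0,0],
  [-1,0,0,0,0],
])

```text
clock: 12.07
eef_pos: [537.0, 74.0, 57.7]
tool_rot: [3.089, -0.065, 1.577]
force: [-0.1, 4.2, 0.6]
width: 37.6
```

```bash
python3 go.py 538.3 75.4 58
```

```text
12.0667 [537.   74.   57.7] [ 3.089 -0.065  1.577] F [-0.1   4.25  0.56] T [0.496 0.478 0.29 ] q [ 0.07  0.74 -0.33  2.01  0.44  0.4  -0.58] 37.6
tool shift mm [ 1.45  1.32 -0.15] tool z [ 0.052  0.066 -0.996]
```

send_rows([
  [1,0,0,0,0],
  [1,0,0,0,0],
  [1,0,0,0,0],
  [1,0,0,0,0],
  [1,0,0,0,0],
  [1,0,0,0,0],
  [1,0,0,0,0],
  [1,0,0,0,0],
])

```text
clock: 12.73
eef_pos: [536.3, 65.5, 56.7]
tool_rot: [3.092, -0.057, 1.567]
force: [0.8, -0.1, 0.6]
width: 85.0
```

```bash
python3 go.py 538.3 75.4 58;  python3 - <<'E'
from h import *
a=get_image("scene")["image"]
cv2.imwrite("pics/a5.png",cv2.resize(a[130:250,190:320],(520,480)))
E
```

```text
12.7333 [536.3  65.5  56.7] [ 3.092 -0.057  1.567] F [ 0.84 -0.11  0.63] T [-0.08   0.028 -0.019] q [ 0.07  0.74 -0.32  2.01  0.45  0.4  -0.58] 85.0
tool shift mm [10.01  1.98 -0.65] tool z [ 0.05   0.057 -0.997]
```

View pics/a5.png

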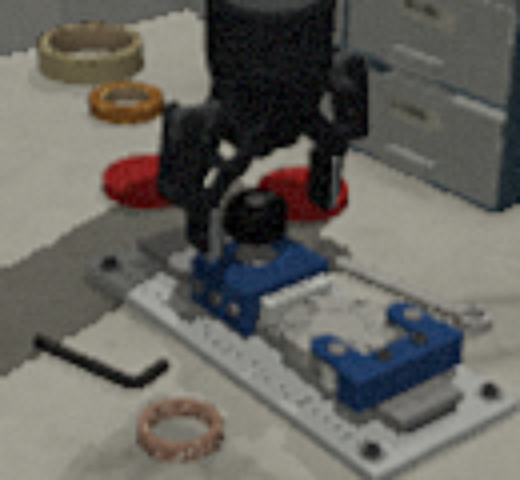

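The fingers are open and clear of the knob at (255,213), and the pad sits on the flange. I raise the tool and check.

send_rows([
  [1,0,0,-0.01,0],
  [1,0,0,-0.02,0],
  [1,0,0,-0.03,0],
  [1,0,0,-0.03,0],
  [1,0,0,-0.03,0],
  [1,0,0,-0.03,0],
  [1,0,0,0,0],
])

```text
clock: 13.37
eef_pos: [526.5, 57.8, 214.5]
tool_rot: [3.097, -0.056, 1.571]
force: [0.4, 0.4, 0.1]
width: 85.4
```

send_rows([
  [1,-0.02,0,0,0],
  [1,-0.03,0,0,0],
  [1,-0.03,0,0,0],
  [1,-0.03,0,0,0],
  [1,-0.03,0,0,0],
  [1,-0.03,0,0,0],
  [1,-0.03,0,0,0],
  [1,-0.03,0,0,0],
  [1,-0.03,0,0,0],
  [1,-0.03,0,0,0],
  [1,-0.02,0,0,0],
  [1,0,0,0,0],
])

```text
clock: 14.37
eef_pos: [528.8, -262.5, 205.3]
tool_rot: [3.084, -0.055, 1.582]
force: [-0.2, -0.9, 0.0]
width: 85.5
```

```bash
python3 go.py 538.3 75.4 58;  python3 - <<'E'
from h import *
p=get_image("top"); q=get_image("scene")
cv2.imwrite("pics/a6.png",np.hstack([cv2.resize(p["image"][150:230,200:340],(420,240)),cv2.resize(q["image"][170:250,210:330],(360,240))]))
X,uv=cloud(p,np.ones((384,512),bool))
for n,qs in(("top",("lock_knob","cf_blank","jaw")),):
  for k in qs:
    for d in outline_of(p,k):
      Y,_=cloud(p,d["mask"]); zt=np.percentile(Y[:,2],90); T=Y[Y[:,2]>zt-6]
      m=np.median(T,0)
      if 480<m[0]<590 and -60<m[1]<160: print(k,d["score"],m.round(1),"ext",np.percentile(T,[1,99],axis=0).round(1).tolist())
E
```

```text
14.3667 [ 528.8 -262.5  205.3] [ 3.084 -0.055  1.582] F [-0.23 -0.89  0.01] T [-0.102  0.032 -0.058] q [ 0.79  0.61 -0.53  1.73  0.29  0.85  0.17] 85.5
tool shift mm [329.16   3.79 166.07] tool z [ 0.057  0.055 -0.997]
lock_knob 0.81 [535.5  75.   86. ] ext [[517.9, 57.3, 83.0], [553.5, 90.5, 88.9]]
cf_blank 0.95 [535.6  -5.5  34.7] ext [[502.8, -38.5, 31.2], [568.6, 25.1, 38.3]]
```

View pics/a6.png

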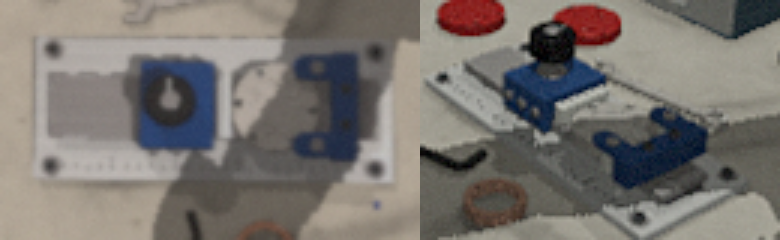

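Run:
```python
from h import *
p=get_image("top"); cv2.imwrite("pics/top7.png",p["image"])
a=cv2.imread("pics/top0.png"); b=p["image"]
u0,_=cv2.projectPoints(np.array([[536.,130.5,86],[535.7,75,86]]),cv2.Rodrigues(p["R"])[0],p["t"],p["K"],np.array(p["dist"],float))
o=[]
for im,(u,v) in zip((a,b),u0[:,0]):
    print(u,v); M=np.float32([[15,0,195-15*u],[0,15,195-15*v]])
    w=cv2.warpAffine(im,M,(390,390),flags=cv2.INTER_CUBIC); o.append(cv2.convertScaleAbs(w,alpha=1.6))
cv2.imwrite("pics/knob.png",np.hstack(o))
```

```text
231.0016358983971 182.8155934955934
256.01874856880926 182.93150377377512
```

View pics/knob.png

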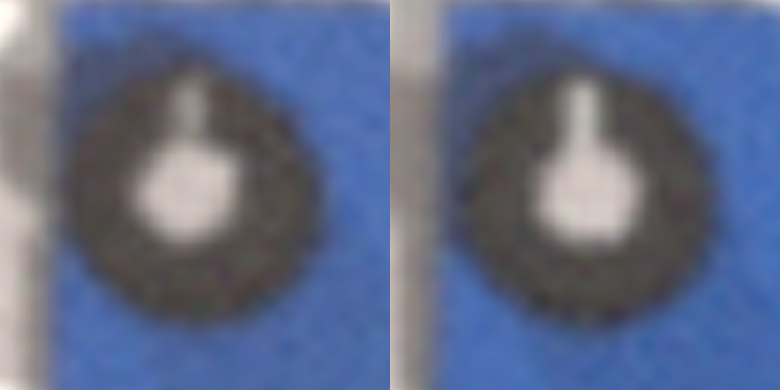

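Left is the knob at the start, right is now. The index mark is within about 0.1 rad of its original angle, slightly on the loose side, so the lock is about as tight as before. The flange is centred at x of about 535.6, against 535 for the fixture. I hand it in.

```bash
python3 -c "
from cell import *
print(finish_job()); print(read_state()['clock'])"
```

```text
the job is handed in; nothing more can be done
None
the job is handed in; nothing more can be done
```

The flange is clamped in the fixture and the job was handed in at about 14.5 s of the allowed 51 s. No verdict was reported.

**What I did:** I gripped the black knob, broke it loose and backed it off by about 1.45 rad. I slid the jaw about 55 mm until the flange stopped against both rollers. I held a push of about 7–9 N, up to 11 N briefly, while turning the knob back. Then I released the knob and moved the arm clear.

**Last checks:**
- **Knob:** its index mark is within about 0.1 rad of where it started, slightly on the loose side. The torque while holding it still was 0.29 N m, so it should be locked about as tightly as before.
- **Flange:** its centre is at x ≈ 535.6 mm against about 535 mm for the fixture, and it sits against the rollers with the jaw pad on it.
- **Gasket pack, hex key and spanner:** they looked unmoved in the pictures; I didn't measure them. The robot was touching nothing.

**Less certain:**
- **Pad force after release:** I couldn't measure it. I infer about 5–9 N from the push force, and from the tool drifting back only 0.2 mm when I stopped pushing.
- **Tightening torque:** the readings were noisy, from 0.2 to 0.57 N m, so I judged tightness mainly by the knob angle.
- **Flange position during the push:** a reading from the scene camera put the flange at about x = 533. The later reading from the top camera, with the view clear, put it closer to the middle.

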